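# Tighten the recessed nut of the powder feeder drive

## Robot

A 7-joint arm with a two-finger parallel gripper is mounted at the origin on the work surface. World frame = base frame: x ahead of the robot, y to its left, z up, the work surface at z = 0. Lengths are in m, angles in rad, forces in N, time in s.
With the tool pointing down it reaches from about 0.35 to 0.9 m from the base axis. Payload 8.1 kg.
Tool frame: the origin (TCP) lies midway between the tips of the shut fingers; the grasp point (between the pads) lies behind it (arm.tcp_to_grasp is the z of the grasp point in the tool frame, in m); z points along the fingers, y is the line along which they close (so a half turn about z gives the same grasp; the last joint's range is limited). The gripper opens to 92 mm and grips with 3 to 60 N. Pads are 19 mm wide; open, the fingers measure 130 mm over their backs; the gripper's body (75 mm by 190 mm) begins 47 mm behind the grasp point.
Start: joints at [-1.376, 0.434, 0.025, 1.573, -0.012, 1.134, -0.075], TCP at [0.183, 0.597, 0.204] pointing down, gripper open.
Joint ranges: [-2.62, 2.62], [-0.44, 2.09], [-1.27, 1.32], [0.08, 2.57], [-1.32, 4.46], [0.12, 2], [-2.74, 2.74]. Speed limits (rad/s): [2.22, 2.22, 3.01, 3.01, 3.14, 3.14, 3.14].

## Interface

Orientations are given as a rotation vector (axis times angle).
In Python, from cell import readout, vision, arm gives the robot as it stands.
- The arm moves only by the tool carry_out, never from a script. Its argument "increments" is one flat list of numbers, 6 for each row, row after row: the shift along the world's x, y, z in mm, then the turn, a rotation vector about the world's x, y, z in rad. In form: [tx, ty, tz, wx, wy, wz, tx, ty, tz, wx, wy, wz, ...]. A call has 1 to 20 rows; each row shifts and turns the commanded pose from where the row before left it; what a row does not reach is not made up. A row lasts 1/8 s, in which the tool goes at most 62.5 mm and 10.7 degrees, less where a joint would pass 70% of its speed; a pose out of reach is approached as far as the arm can. A call with a gripper value outside its range is refused whole. "grip" is the closure, from 0 (fully open) to 1 (shut), set as the call begins (left out, the last holds). The fingers move at their own pace and stop on an object; "newtons" is the grip in N (left out, the last holds). Time passes only in rows, so rows that do not move let the fingers close. It gives the time, the measured TCP pose, the force, the opening and the grip force at its end, in the units of the state.
- readout.observe(): the state, without advancing time (a new reading comes with each control period).
- vision.get_image(name): name is "scene" or "top" or "wrist"; returns the picture (420x560x3 uint8, red, green, blue); there is no depth.
- vision.calibration(name): a dict with "fov_y" (degrees; the focal length in pixels is half the picture's height over the tangent of half this angle, whatever the lens; pixels are square), "cx", "cy" (the principal point, pixels), "pose" (4x4, takes a point from camera to world coordinates). Camera axes: x right, y up, looking along -z (the intrinsics and any distortion apply to the point x, -y, -z); pixel columns grow to the right and rows downward; lengths in m; the calibration is good to about 2 mm. A picture is of the moment at which its call begins: read the wrist's pose just before it. calibration takes no time and is no camera call; for the wrist camera it gives the pose at the moment of the call.
- arm.sign_off(): hands the job in; it is judged then, once.
The state is a dict: "clock": time; "joints": joint angles; "dq": joint speeds; "joint_efforts": joint torques, N m; "position": TCP position; "ee_rot": TCP orientation; "force": force on the tool from outside, world axes, zero at the start; "ft_torque": the same for the moment, N m; "width": opening from 0.0 (shut) to 1.0 (fully open); "gripper_force": force on a finger pad.
Only numpy, scipy, OpenCV 4.12 (cv2) and the standard library are available. Lean on these libraries where they do the work, as an engineer would, in place of code of your own. Each camera call takes 0.05 s, during which the arm holds its last target. There are 200 camera calls.

## Task

The nut at the bottom of the deep bore in the powder feeder's drive housing has come loose. Take the long spanner with the flat handle from its stand, feel its socket fully down over the nut, and turn the nut clockwise until it comes up tight against its stop, without forcing it. Then put the spanner back upright in its stand and let go; leave everything else on the bench alone.

Things in the scene. Friction and masses are not known exactly. Their poses are not given: they have to be found in the camera images.
- spanner: Steel socket spanner, 190 mm long, 0.4 kg, upright in the stand. Origin: centre of its open lower end; z up. Lower 34 mm: six-sided socket, 52 mm over outer corners; hexagonal cavity 38 mm across flats, 24 mm deep, a flat facing its x axis. Above it a round shaft, 16 mm thick. Must never press or turn on the nut with over 60 N.
- handle (a point): Middle of the spanner's flat upright handle, 171 mm above the spanner's origin: 60 mm long (along x), 14 mm thick (along y), 38 mm tall (z). Pinch it across its thickness from above.
- housing: Grey drive housing fixed to the bench: a 104 x 104 mm block, its flat top 115 mm above the bench, on a 135 x 145 mm foot flange 14 mm thick; a finned motor sticks out 165 mm to its +x side, no higher than 105 mm. Origin: on the bore's axis, at bench level; z up.
- bore_mouth (a point): Centre of the mouth of the vertical bore, in the housing's top face, 115 mm above the bench; z up. Bore: 55 mm in diameter, 3 mm chamfer, 85 mm deep (floor 30 mm above the bench). The nut stands on its floor, its chamfered top 65 mm below the mouth, stud end 2 mm above that.
- nut (a joint): Turn (rad) of the steel hexagon nut in the bore, 36 mm across flats, 20 mm tall: grows clockwise seen from above, starts at 0.7 to 1.1; 2.0 is tight, a stop that gives 0.25 rad per N m. Drag 0.15 N m; it does not sink. How its flats lie is not told and varies: a misaligned socket stops on its top; within about 6 degrees it drops 20 mm to the bore's floor. Then about 6 degrees of play each way.
- stand: Spanner stand fixed to the bench: black 90 x 90 mm block, its top 48 mm above the bench, on a 110 x 110 mm steel base; a vertical round well in its centre, 59 mm in diameter, 4 mm chamfer, 40 mm deep (floor 8 mm above the bench). Origin: on the well's axis, at bench level; z up.
Mind the look-alikes: they are no part of the job. What is shaped like the spanner but purple is not meant. Several things have the shape of the stand; the one meant has the colours described above.

How it is judged:
On the way, in this order (a step that is already met when the one before it is completed fails the run):
1. the spanner's socket is fully down over the nut (height (world z) of spanner below 0.035 m and horizontal distance between spanner and bore_mouth below 0.006 m and angle between spanner's own z axis and vertical below 0.08 rad), for 0.1 s.
2. the nut has been turned tight with the spanner on it (value of joint nut above 1.93 rad and height (world z) of spanner below 0.042 m and horizontal distance between spanner and bore_mouth below 0.006 m), for 0.1 s.
At the end, for the whole second after the job is handed in: The nut is within 0.07 rad (4 degrees) of its stop, and the spanner stands upright (within 0.08 rad) at the bottom of the stand's well (lower end within 5 mm of the well's floor and 8 mm of its centre), at rest and released (value of joint nut above 1.93 rad and horizontal distance between spanner and stand below 0.008 m and height (world z) of spanner below 0.013 m and angle between spanner's own z axis and vertical below 0.08 rad and linear speed of spanner below 0.02 m/s); the robot touches nothing.
It fails at once if the nut is forced: the spanner bears on it with more than 60 N (contact force between spanner and nut above 60 N).
It fails at once if another thing on the bench is disturbed (moved more than 20 mm) (distance of any of jar_a, jar_b, carton, spare_nut, wrench, short_spanner, washer from where it was at the start of the episode above 0.02 m).
It also fails if it takes over 72 s, if anything falls off the work surface, if the arm or the gripper's body presses on something with over 40 N, if the wrist force passes 120 N, or if a joint passes its speed limit or range.

## Working session

There is one attempt and no reset: what is moved stays moved. The work goes in short steps, Python scripts to look and compute and a tool call to move; the robot and the scene stay as the last step left them, time stands still between calls to the robot, and variables do not carry over. Pictures are saved under pics/ and viewed, at most 10 in all, crops included, and the job is handed in when it is done.

Besides the shell and the picture viewer there is one more tool, called after ">>>" as a command line: name --argument value ..., lists and objects as JSON in quotes. carry_out: Moves the arm, as the interface text tells. Its arguments: {"type":"object","properties":{"increments":{"type":"array","items":{"type":"number"}},"grip":{"type":"number"},"newtons":{"type":"number"}},"required":["increments"]}

```bash
mkdir -p pics; python3 - <<'E'
from cell import readout, vision, arm
import cv2,numpy as np
print(readout.observe()); print(arm.tcp_to_grasp)
np.set_printoptions(precision=4,suppress=True)
for n in ["scene","top","wrist"]:
    c=vision.calibration(n); print(n,c)
    cv2.imwrite(f"pics/{n}0.png",vision.get_image(n)[:,:,::-1])
E
```

```text
{'clock': 0.0, 'joints': array([-1.37558686,  0.43524173,  0.02496992,  1.57412104, -0.01160916,
        1.1339777 , -0.07510773]), 'dq': array([ 5.67446288e-04,  5.76689913e-04,  4.30289078e-04,  6.66247019e-05,
       -1.05709993e-03,  9.20944710e-04,  7.33568830e-04]), 'joint_efforts': array([-4.84519242e-04, -6.67867470e+01,  9.84572098e-01, -3.14451206e+01,
       -6.05960051e-02,  4.30666760e-02,  1.70302865e-04]), 'position': array([0.1832824 , 0.59693963, 0.20272405]), 'ee_rot': array([-4.66178451e-01, -3.10670777e+00,  2.51234018e-03]), 'force': array([-0.86090662,  0.51544533, -0.08666788]), 'ft_torque': array([0.04553072, 0.03231212, 0.02529567]), 'gripper_force': 0.0, 'width': 1.0001642409803833}
-0.0188
scene {'fov_y': 48.06485324554154, 'cx': 277.5521738638255, 'cy': 206.76026544448078, 'pose': array([[-0.8707, -0.2815,  0.4032,  0.9469],
       [ 0.4917, -0.4855,  0.7229,  0.7785],
       [-0.0078,  0.8277,  0.5611,  0.7572],
       [ 0.    ,  0.    ,  0.    ,  1.    ]])}
top {'fov_y': 53.27936238947318, 'cx': 277.9774834870717, 'cy': 206.57649824360314, 'pose': array([[ 0.0165,  0.9822, -0.1872,  0.3515],
       [-0.9996,  0.0118, -0.0262, -0.0217],
       [-0.0236,  0.1875,  0.982 ,  1.1283],
       [ 0.    ,  0.    ,  0.    ,  1.    ]])}
wrist {'fov_y': 59.853256967810545, 'cx': 281.08098922690044, 'cy': 200.56204537250284, 'pose': array([[ 0.2937, -0.9178, -0.2671,  0.1113],
       [ 0.9559,  0.2811,  0.0851,  0.6207],
       [-0.0031, -0.2803,  0.9599,  0.3847],
       [ 0.    ,  0.    ,  0.    ,  1.    ]])}
```

View pics/top0.png

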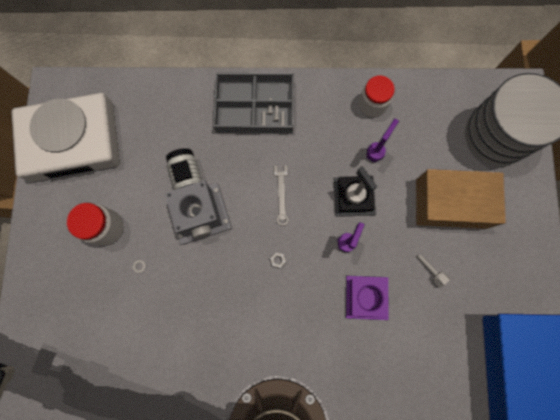

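View pics/scene0.png

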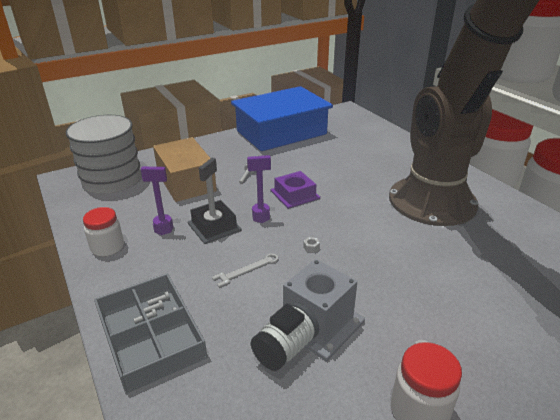

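The top view shows the black stand with the steel spanner at about (355,193), its handle at (367,180). The bore mouth is at (194,209), the purple look-alikes stand at (377,152) and (347,243), and the purple stand is at (368,297). In the scene view the handle is at (208,168) and the bore mouth at (320,283).

```bash
cat > h.py <<'E'
import numpy as np, cv2
from cell import readout, vision, arm
np.set_printoptions(precision=4,suppress=True)
def ray(c,u,v):
    f=210/np.tan(np.radians(c["fov_y"]/2)); P=np.array(c["pose"])
    d=P[:3,:3]@np.array([(u-c["cx"])/f,-(v-c["cy"])/f,-1.]); return P[:3,3],d/np.linalg.norm(d)
def plane(c,u,v,z):
    o,d=ray(c,u,v); return o+d*(z-o[2])/d[2]
def two(c1,p1,c2,p2):
    o1,d1=ray(c1,*p1);o2,d2=ray(c2,*p2)
    s=np.linalg.lstsq(np.stack([d1,-d2],1),o2-o1,rcond=None)[0]
    a,b=o1+s[0]*d1,o2+s[1]*d2; return (a+b)/2,np.linalg.norm(a-b)
def proj(c,X):
    f=210/np.tan(np.radians(c["fov_y"]/2)); P=np.array(c["pose"]); q=P[:3,:3].T@(np.asarray(X)-P[:3,3])
    return np.array([c["cx"]+f*q[0]/-q[2],c["cy"]-f*q[1]/-q[2]])
E
python3 - <<'E'
from h import *
t=vision.calibration("top");s=vision.calibration("scene")
print(t.keys())
print("bore",plane(t,194,209,.115),plane(s,320,283,.115))
print("handle",two(t,(367,180),s,(208,168)))
print("purples",two(t,(391,130),s,(153,173)),two(t,(358,232),s,(259,162)))
for p in [(377,152),(347,243)]: print(plane(t,*p,.03))
print("stand top",plane(t,355,194,.048))
a=cv2.imread("pics/top0.png");b=cv2.imread("pics/scene0.png")
A=cv2.resize(a[150:250,315:415],(400,400),interpolation=2);B=cv2.resize(a[165:255,150:240],(400,400),interpolation=2)
cv2.imwrite("pics/crop1.png",np.hstack([A,B]))
E
```

```text
dict_keys(['fov_y', 'cx', 'cy', 'pose'])
bore [0.5361 0.2131 0.115 ] [0.5444 0.2249 0.115 ]
handle (array([ 0.5975, -0.2021,  0.1799]), np.float64(0.0003282647677495432))
purples (array([ 0.722 , -0.2628,  0.1721]), np.float64(0.0035550859670671745)) (array([ 0.4724, -0.1772,  0.1751]), np.float64(0.009413854455199572))
[ 0.7155 -0.2597  0.03  ]
[ 0.466  -0.1747  0.03  ]
stand top [ 0.5936 -0.195   0.048 ]
```

View pics/crop1.png

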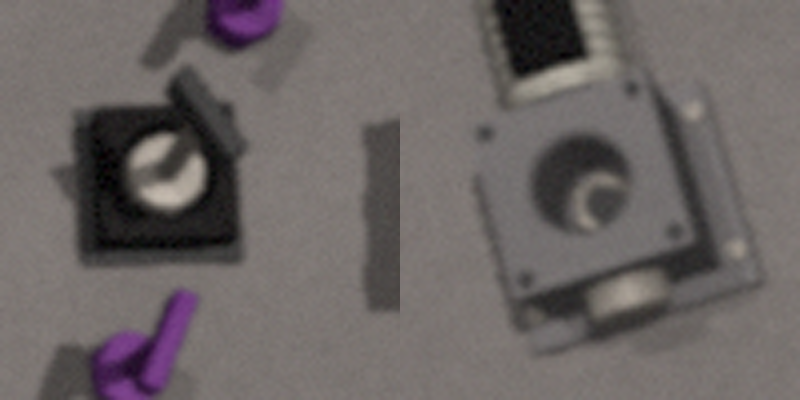

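>>> carry_out --increments '[21,-30.6,6,0,0,-0.158,21,-30.6,6,0,0,-0.158,21,-30.6,6,0,0,-0.158,21,-30.6,6,0,0,-0.158,21,-30.6,6,0,0,-0.158,21,-30.6,6,0,0,-0.158,21,-30.6,6,0,0,-0.158,21,-30.6,6,0,0,-0.158,21,-30.6,6,0,0,-0.158,21,-30.6,6,0,0,-0.158,21,-30.6,6,0,0,-0.158,21,-30.6,6,0,0,-0.158,21,-30.6,6,0,0,-0.158,21,-30.6,6,0,0,-0.158,0,0,0,0,0,0,0,0,0,0,0,0]' --grip 0

```text
clock: 2.15
position: [0.4769, 0.1696, 0.2872]
ee_rot: [-2.985, -0.978, 0.001]
force: [-0.0, 0.7, 0.0]
width: 0.999
gripper_force: 0.0
```

```bash
python3 - <<'E'
from h import *
o=readout.observe();print(o["clock"],o["position"],o["ee_rot"],o["joints"])
c=vision.calibration("wrist");im=vision.get_image("wrist")[:,:,::-1].copy()
np.save("c1.npy",c,allow_pickle=True)
cv2.imwrite("pics/w1.png",im);print(c["pose"]); print(proj(c,[.537,.213,.115]),proj(c,[.537,.213,.05]))
E
```

```text
2.15 [0.4769 0.1696 0.2872] [-2.9851 -0.9784  0.001 ] [-0.9794  0.1826  0.6428  1.7631 -0.1159  1.2345 -1.2436]
[[ 0.5917  0.7732  0.228   0.5386]
 [-0.8062  0.5675  0.1674  0.2157]
 [ 0.     -0.2829  0.9592  0.4691]
 [ 0.      0.      0.      1.    ]]
[282.3828  96.223 ] [282.1786  95.7197]
```

View pics/w1.png

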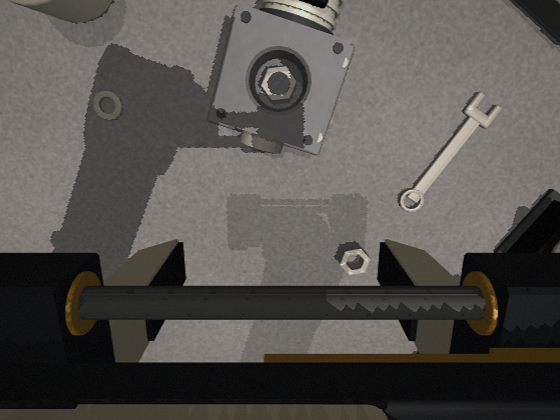

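The wrist view looks straight down the bore: its mouth is centred near (280,80), the bright hexagonal nut and its stud are at (279,82), and the four face bolts are at (246,16), (338,48), (308,140) and (221,113).

```bash
python3 - <<'E'
from h import *
c=np.load("c1.npy",allow_pickle=True).item();im=cv2.imread("pics/w1.png");g=cv2.cvtColor(im,cv2.COLOR_BGR2GRAY)
print("bolts ctr",np.mean([plane(c,*p,.115) for p in [(246,16),(338,48),(308,140),(221,113)]],0))
# mouth: radial profile, gray top -> dark/bright edges
x0,y0,x1,y1=235,35,325,125
crop=im[y0:y1,x0:x1]
cv2.imwrite("pics/crop2.png",cv2.resize(crop,(630,630),interpolation=cv2.INTER_CUBIC)[:600])
m=(g>110).astype(np.uint8);m2=np.zeros_like(m);cv2.circle(m2,(279,82),24,1,-1);m&=m2
n,l,st,ce=cv2.connectedComponentsWithStats(m);k=1+np.argmax(st[1:,4]);print(st[k],ce[k])
cn=max(cv2.findContours((l==k).astype(np.uint8),cv2.RETR_EXTERNAL,cv2.CHAIN_APPROX_NONE)[0],key=len)[:,0]
h=cv2.convexHull(cn)[:,0]
W=np.array([plane(c,*p,.05)[:2] for p in h.astype(float)])*1000
ctr,_=cv2.minEnclosingCircle(W.astype(np.float32));print("nut ctr",ctr)
best=[]
for a in range(0,60):
    w=[]
    for j in range(3):
        t=np.radians(a+60*j);p=W@[np.cos(t),np.sin(t)];w.append(np.ptp(p))
    best.append((sum(w),a,np.round(w,1)))
best.sort(key=lambda q:q[0]);print(best[:4],best[-1])
d=(g<62).astype(np.uint8)
e=cv2.Canny(cv2.GaussianBlur(g,(3,3),0),40,100)
ys,xs=np.nonzero(e);r=np.hypot(xs-280,ys-80);s=(r>26)&(r<37)
el=cv2.fitEllipse(np.stack([xs[s],ys[s]],1).astype(np.float32));print(el,plane(c,*el[0],.115))
E
```

```text
bolts ctr [0.5456 0.224  0.115 ]
[261  66  30  29 257] [273.249  76.716]
nut ctr (546.4041137695312, 228.336181640625)
[(np.float64(87.20119748543641), 41, array([28.1, 25.6, 33.4])), (np.float64(87.28934086065904), 42, array([27.9, 25.9, 33.5])), (np.float64(87.37618302544533), 40, array([28.3, 25.6, 33.5])), (np.float64(87.573301181437), 39, array([28.5, 25.5, 33.6]))] (np.float64(92.76198193235643), 5, array([34.5, 26.7, 31.5]))
((278.13885498046875, 78.92676544189453), (62.56234359741211, 64.00833129882812), 118.64258575439453) [0.547  0.2252 0.115 ]
```

View pics/crop2.png

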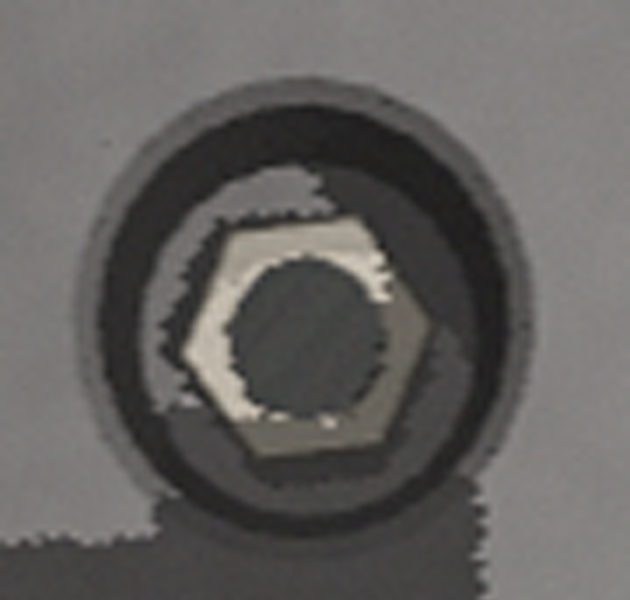

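The enlarged crop shows the nut clearly, with its corners at crop pixels (235,228), (355,215), (432,322), (383,440), (260,458) and (182,352).

```bash
python3 - <<'E'
from h import *
c=np.load("c1.npy",allow_pickle=True).item()
K=np.array([(235,228),(355,215),(432,322),(383,440),(260,458),(182,352)])
W=np.array([plane(c,235+(x-3)/7,35+(y-3)/7,.049)[:2] for x,y in K])
ct=W.mean(0);d=W-ct;print(ct,np.linalg.norm(d,axis=1))
a=np.degrees(np.arctan2(d[:,1],d[:,0]));print(a)
z=np.exp(6j*np.radians(a)).mean();print("corner angle mod 60",np.degrees(np.angle(z))/6,abs(z))
t=vision.calibration("top");print("handle dir",(plane(t,360,168.75,.19)-plane(t,373.75,187.5,.19)))
E
```

```text
[0.5457 0.2243] [0.0196 0.0194 0.0195 0.0196 0.0198 0.0199]
[  71.3331   14.0383  -47.2705 -106.3858 -166.3342  132.8536]
corner angle mod 60 13.040181079995465 0.9956557965549686
handle dir [0.0442 0.0304 0.    ]
```

>>> carry_out --increments '[1,-34,3,0,0,0,1,-34,3,0,0,0,1,-34,3,0,0,0,1,-34,3,0,0,0,1,-34,3,0,0,0,1,-34,3,0,0,0,1,-34,3,0,0,0,1,-34,3,0,0,0,1,-34,3,0,0,0,1,-34,3,0,0,0,1,-34,3,0,0,0,1,-34,3,0,0,0,0,0,0,0,0,0,0,0,0,0,0,0]'

```text
clock: 3.95
position: [0.4897, -0.2374, 0.3231]
ee_rot: [-2.984, -0.979, 0.001]
force: [-0.6, 0.3, 0.2]
width: 1.001
gripper_force: 0.0
```

```bash
python3 - <<'E'
from h import *
o=readout.observe();print(o["clock"],o["position"],o["ee_rot"],o["joints"])
c=vision.calibration("wrist");im=vision.get_image("wrist")[:,:,::-1].copy()
np.save("c2.npy",c,allow_pickle=True)
cv2.imwrite("pics/w2.png",im);print(c["pose"]); print(proj(c,[.5975,-.202,.198]),proj(c,[.5975,-.202,.048]))
E
```

```text
3.95 [ 0.4897 -0.2374  0.3231] [-2.9842 -0.9786  0.0006] [-0.3187  0.2756  0.8915  1.6255 -0.2193  1.3467 -0.3334]
[[ 0.592   0.7731  0.2279  0.5514]
 [-0.806   0.568   0.1667 -0.1914]
 [-0.0006 -0.2824  0.9593  0.505 ]
 [ 0.      0.      0.      1.    ]]
[327.0158  52.0866] [311.705   65.8519]
```

View pics/w2.png

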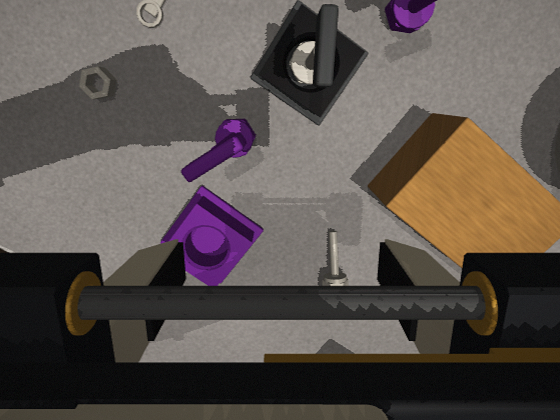

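The wrist view shows the dark handle running from about (328,5) to (323,86), with the socket in its stand at (307,62). The nearest purple spanner is at (235,135), with its handle pointing to the lower left.

```bash
python3 - <<'E'
from h import *
c=np.load("c2.npy",allow_pickle=True).item();im=cv2.imread("pics/w2.png");g=cv2.cvtColor(im,cv2.COLOR_BGR2GRAY)
e=cv2.Canny(g[:110,290:360],30,80)
L=cv2.HoughLinesP(e,1,np.pi/360,15,minLineLength=18,maxLineGap=4)
for l in L[:,0]:
    x0,y0,x1,y1=l+[290,0,290,0];d=plane(c,x1,y1,.198)-plane(c,x0,y0,.198)
    print((x0,y0,x1,y1),"yaw",np.degrees(np.arctan2(d[1],d[0]))%180)
for v in [3,8,20,35,50,65,80,84,88]: print(v,g[v,308:344:1])
cv2.imwrite("pics/crop3.png",cv2.resize(im[0:100,270:370],(600,600),interpolation=cv2.INTER_CUBIC))
E
```

```text
(np.int64(332), np.int64(82), np.int64(338), np.int64(6)) yaw 33.80238677052533
(np.int64(331), np.int64(109), np.int64(359), np.int64(67)) yaw 3.3501024139181355
(np.int64(318), np.int64(60), np.int64(321), np.int64(5)) yaw 34.59670017404323
(np.int64(326), np.int64(109), np.int64(359), np.int64(59)) yaw 3.471022068495284
(np.int64(312), np.int64(83), np.int64(316), np.int64(21)) yaw 33.78738031783324
(np.int64(337), np.int64(29), np.int64(359), np.int64(45)) yaw 93.3768856892404
(np.int64(330), np.int64(103), np.int64(359), np.int64(60)) yaw 2.8727385148633284
(np.int64(330), np.int64(109), np.int64(359), np.int64(66)) yaw 2.998064677226471
3 [135 133 128 129 134 137 138 135 129 128 129 128 129 129 133 141 143 142
 138 140 140 139 129 130 132 131 133 127 128 128 127 125 127 121 120 123]
8 [ 60  67 100 130 129 126 125 128 129 135 139 129  83  32  48  56  64  65
  65  65  67  66  66  70  68  70  73  66  61  51  90 131 126 124 126 127]
20 [ 30  27  29  28  28  28  26  28  25  20  21  22  36  49  54  64  69  67
  69  67  68  67  69  70  71  71  71  66  55  74 118 138 137 134 130 127]
35 [14 11 17 12 15 10  9 17 20 18 23 31 49 53 65 71 71 69 71 72 71 70 73 73
 73 71 65 58 42 28 32 28 31 31 30 40]
50 [202 203 208 176  75  80  89  15  21  23  32  48  57  67  72  72  71  72
  74  72  72  76  73  75  74  67  53  28   9  16  24  34  34  32  32  33]
65 [52 51 51 53 56 46 22 20 20 32 48 56 69 76 75 75 73 72 71 74 74 76 79 73
 65 49 19  3 14  9  7 20 34 34 34 36]
80 [206 192 195 199 156   9  17  23  34  51  61  69  77  78  75  76  74  73
  75  75  79  76  72  67  47  20  30  32  35  35  34  34  32  34  32  33]
84 [67 65 68 60 32 20 20 18 30 44 52 54 57 59 59 55 53 57 60 62 61 63 57 50
 37 33 30 31 34 36 34 34 34 33 44 63]
88 [32 32 29 32 31 30 22 17  9 12  9 11 11 11 13 11 15 28 32 34 35 34 34 34
 33 37 37 34 35 37 33 41 58 75 80 71]
```

View pics/crop3.png

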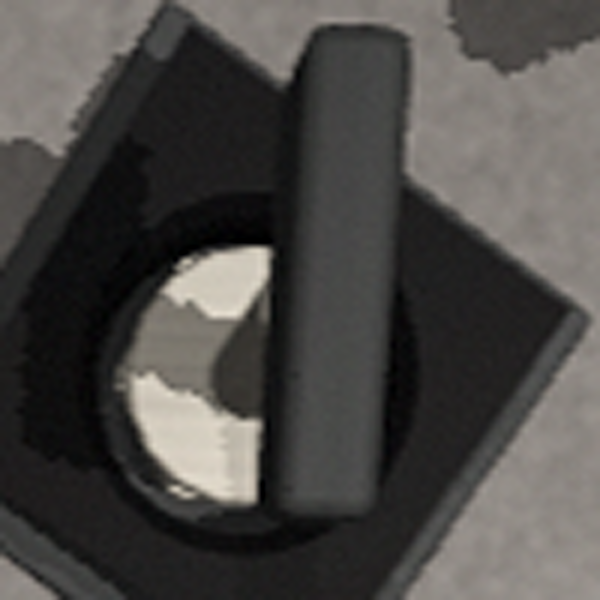

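The crop shows the handle's top face, with end centres at about image (329.7,4.6) and (324.5,85.5). The well's rim is centred near (312.8,62).

```bash
python3 - <<'E'
from h import *
c=np.load("c2.npy",allow_pickle=True).item();t=vision.calibration("top")
a=plane(c,329.7,4.6,.198);b=plane(c,324.5,85.5,.198);print(a,b,(a+b)/2,np.linalg.norm(a-b),np.degrees(np.arctan2(*(a-b)[1::-1])))
print("well",plane(c,312.8,62,.048))
# base corners of stand from top view black mask
im=cv2.imread("pics/w2.png");m=(im.max(2)<50).astype(np.uint8);m[:, :240]=0;m[:,380:]=0;m[130:]=0
q=cv2.findContours(m,0,1)[0];q=max(q,key=cv2.contourArea);r=cv2.minAreaRect(q);print(r,plane(c,*r[0],.048))
E
```

```text
[ 0.625  -0.1829  0.198 ] [ 0.5767 -0.2159  0.198 ] [ 0.6008 -0.1994  0.198 ] 0.05848287338993226 34.362357784049756
well [ 0.6016 -0.2004  0.048 ]
((311.5769348144531, 54.38462829589844), (84.03707885742188, 98.73662567138672), 33.690067291259766) [ 0.6074 -0.1942  0.048 ]
```

>>> carry_out --increments '[28,9.5,-15,0,0,-0.037,28,9.5,-15,0,0,0,28,9.5,-15,0,0,0,27.3,9.5,-15,0,0,0,0,0,0,0,0,0,0,0,-21,0,0,0,0,0,-21,0,0,0,0,0,-21,0,0,0,0,0,-21,0,0,0,0,0,-19,0,0,0,0,0,0,0,0,0]' --grip 0

```text
clock: 5.38
position: [0.5998, -0.2, 0.1595]
ee_rot: [-3.002, -0.921, 0.003]
force: [0.6, -0.4, 0.4]
width: 1.0
gripper_force: 0.0
```

>>> carry_out --increments '[0,0,0,0,0,0,0,0,0,0,0,0,0,0,0,0,0,0,0,0,0,0,0,0,0,0,0,0,0,0,0,0,0,0,0,0,0,0,0,0,0,0,0,0,0,0,0,0]' --grip 1 --newtons 50

```text
clock: 6.38
position: [0.6007, -0.2009, 0.1605]
ee_rot: [3.004, 0.92, 0.0]
force: [0.0, -1.1, 0.6]
width: 0.175
gripper_force: 0.0
```

>>> carry_out --increments '[0,0,0,0,0,0,0,0,0,0,0,0,0,0,0,0,0,0]'

```text
clock: 6.75
position: [0.6007, -0.2008, 0.1605]
ee_rot: [-3.004, -0.92, 0.0]
force: [-0.6, 0.3, 0.7]
width: 0.149
gripper_force: 50.0
```

>>> carry_out --increments '[0,0,8,0,0,0,0,0,18,0,0,0,0,0,22,0,0,0,0,0,22,0,0,0,0,0,22,0,0,0,0,0,22,0,0,0,0,0,16,0,0,0]'

```text
clock: 7.62
position: [0.6009, -0.2013, 0.2927]
ee_rot: [3.003, 0.92, 0.002]
force: [0.7, -0.6, -3.2]
width: 0.147
gripper_force: 50.0
```

>>> carry_out --increments '[-3.4,26.6,0.7,0,0,0.075,-3.4,26.6,0.7,0,0,0.075,-3.4,26.6,0.7,0,0,0.075,-3.4,26.6,0.7,0,0,0.075,-3.4,26.6,0.7,0,0,0.075,-3.4,26.6,0.7,0,0,0.075,-3.4,26.6,0.7,0,0,0.075,-3.4,26.6,0.7,0,0,0.075,-3.4,26.6,0.7,0,0,0.075,-3.4,26.6,0.7,0,0,0.075,-3.4,26.6,0.7,0,0,0.075,-3.4,26.6,0.7,0,0,0.075,-3.4,26.6,0.7,0,0,0.075,-3.4,26.6,0.7,0,0,0.075,-3.4,26.6,0.7,0,0,0.075,-3.4,26.6,0.7,0,0,0.075,0,0,0,0,0,0,0,0,0,0,0,0]'

```text
clock: 9.88
position: [0.5464, 0.2244, 0.3017]
ee_rot: [1.959, 2.455, -0.001]
force: [-0.2, -1.2, -3.6]
width: 0.15
gripper_force: 50.0
```

```bash
python3 - <<'E'
from h import *
o=readout.observe();print(o["clock"],o["position"],o["ee_rot"],o["joints"],o["force"],o["gripper_force"])
r=o["ee_rot"];print("toolx yaw",np.degrees(2*np.arctan2(r[1],r[0])))
c=vision.calibration("wrist");w=vision.get_image("wrist")[:,:,::-1];s=vision.get_image("scene")[:,:,::-1];cv2.imwrite("pics/s3.png",s)
sc=vision.calibration("scene");print(proj(c,[.546,.2245,.115]),proj(sc,[.546,.2245,.115]))
a=cv2.resize(s[120:330,230:410],None,fx=2.2,fy=2.2)
b=cv2.resize(w,None,fx=.7,fy=.7)
H=max(a.shape[0],b.shape[0]);J=np.zeros((H,a.shape[1]+b.shape[1],3),np.uint8);J[:a.shape[0],:a.shape[1]]=a;J[:b.shape[0],a.shape[1]:]=b
cv2.imwrite("pics/j3.png",J);cv2.imwrite("pics/w3.png",w);print(J.shape)
E
```

```text
9.875 [0.5464 0.2244 0.3017] [ 1.9589  2.4554 -0.0008] [-0.837   0.329   0.4976  1.5355 -0.1592  1.3179 -0.098 ] [-0.1504 -1.1605 -3.5658] 49.99465227127075
toolx yaw 102.83423623674314
[280.4631 171.0184] [319.2299 283.1707]
(462, 788, 3)
```

View pics/j3.png

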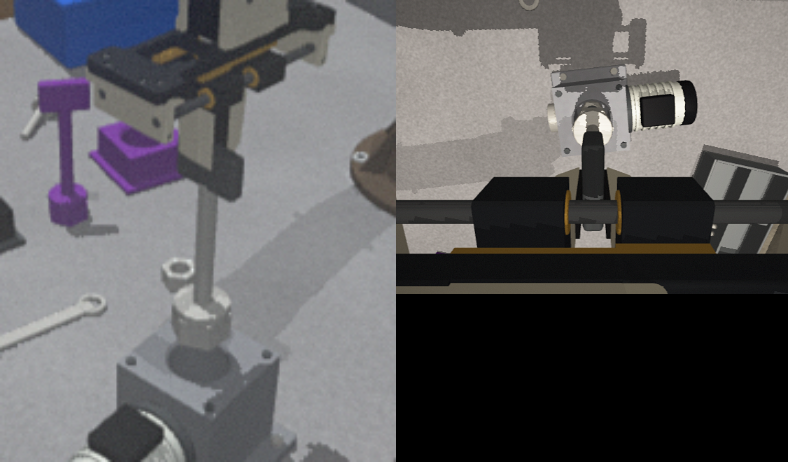

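Scene view: the spanner hangs upright, its socket centred just above the bore mouth at crop pixel (202,350). The wrist view shows the socket lying over the bore as well.

>>> carry_out --increments '[0,0,-10,0,0,0,0,0,-10,0,0,0,0,0,-8,0,0,0,0,0,-3,0,0,0,0,0,-3,0,0,0,0,0,-3,0,0,0,0,0,0,0,0,0]'

```text
clock: 10.85
position: [0.5463, 0.2247, 0.2646]
ee_rot: [-1.959, -2.456, 0.0]
force: [-1.0, -0.3, -2.6]
width: 0.151
gripper_force: 50.0
```

>>> carry_out --increments '[0,0,-2,0,0,0,0,0,-2,0,0,0,0,0,-2,0,0,0,0,0,0,0,0,0]'

```text
clock: 11.35
position: [0.5462, 0.2247, 0.2585]
ee_rot: [-1.959, -2.456, 0.001]
force: [0.5, -0.8, -3.6]
width: 0.149
gripper_force: 50.0
```

>>> carry_out --increments '[0,0,-4,0,0,0,0,0,-4,0,0,0,0,0,-4,0,0,0,0,0,0,0,0,0]'

```text
clock: 11.85
position: [0.5461, 0.2247, 0.2463]
ee_rot: [-1.959, -2.456, 0.001]
force: [-0.1, -0.1, -3.3]
width: 0.145
gripper_force: 50.0
```

>>> carry_out --increments '[0,0,-5,0,0,0,0,0,-5,0,0,0,0,0,-5,0,0,0,0,0,-5,0,0,0,0,0,-5,0,0,0,0,0,-5,0,0,0,0,0,-4,0,0,0,0,0,0,0,0,0]'

```text
clock: 12.85
position: [0.5461, 0.2246, 0.2124]
ee_rot: [-1.959, -2.455, 0.001]
force: [0.4, -0.2, -2.9]
width: 0.141
gripper_force: 50.0
```

Free so far, with the spanner's end at about z = 0.060. Now feeling down toward the nut top at 0.050.

>>> carry_out --increments '[0,0,-2,0,0,0,0,0,-2,0,0,0,0,0,-2,0,0,0,0,0,-2,0,0,0,0,0,-1,0,0,0,0,0,-1,0,0,0,0,0,0,0,0,0]'

```text
clock: 13.72
position: [0.5463, 0.2247, 0.2027]
ee_rot: [1.959, 2.456, -0.0]
force: [1.0, -0.2, -4.0]
width: 0.15
gripper_force: 50.0
```

>>> carry_out --increments '[0,0,-1,0,0,0,0,0,-1,0,0,0,0,0,0,0,0,0]'

```text
clock: 14.1
position: [0.5463, 0.2247, 0.2006]
ee_rot: [-1.959, -2.456, 0.0]
force: [0.4, -0.3, -3.1]
width: 0.147
gripper_force: 50.0
```

>>> carry_out --increments '[0,0,-1,0,0,0,0,0,-1,0,0,0,0,0,-1,0,0,0,0,0,0,0,0,0]'

```text
clock: 14.6
position: [0.5463, 0.2246, 0.1976]
ee_rot: [-1.959, -2.456, 0.0]
force: [-0.6, -0.8, -4.4]
width: 0.151
gripper_force: 50.0
```

>>> carry_out --increments '[0,0,-2,0,0,0,0,0,-2,0,0,0,0,0,-2,0,0,0,0,0,0,0,0,0]'

```text
clock: 15.1
position: [0.5462, 0.2246, 0.1915]
ee_rot: [-1.959, -2.456, 0.0]
force: [-0.5, -1.2, -2.6]
width: 0.149
gripper_force: 50.0
```

>>> carry_out --increments '[0,0,-2,0,0,0,0,0,-2,0,0,0,0,0,-2,0,0,0,0,0,0,0,0,0]'

```text
clock: 15.6
position: [0.5462, 0.2246, 0.1855]
ee_rot: [-1.959, -2.456, 0.0]
force: [-0.3, -0.9, -3.8]
width: 0.145
gripper_force: 50.0
```

>>> carry_out --increments '[0,0,-1,0,0,0,0,0,-1,0,0,0,0,0,0,0,0,0]'

```text
clock: 15.98
position: [0.5463, 0.2247, 0.1837]
ee_rot: [1.959, 2.456, -0.0]
force: [-0.9, -0.3, -2.5]
width: 0.145
gripper_force: 50.0
```

>>> carry_out --increments '[0,0,-1,0,0,0,0,0,-0.5,0,0,0,0,0,0,0,0,0]'

```text
clock: 16.35
position: [0.5465, 0.2247, 0.1825]
ee_rot: [1.959, 2.456, 0.001]
force: [-0.2, -0.8, -0.2]
width: 0.149
gripper_force: 50.0
```

>>> carry_out --increments '[0,0,0.7,0,0,0,0,0,0,0,0,-0.05,0,0,0,0,0,-0.05,0,0,0,0,0,-0.05,0,0,0,0,0,-0.05,0,0,0,0,0,-0.05,0,0,0,0,0,-0.05,0,0,0,0,0,-0.05,0,0,0,0,0,0]'

```text
clock: 17.48
position: [0.5461, 0.2245, 0.1827]
ee_rot: [2.356, 2.078, -0.001]
force: [-0.4, -1.4, -3.1]
width: 0.148
gripper_force: 50.0
```

```bash
cat > st.py <<'E'
from h import *
o=readout.observe();r=o["ee_rot"];print(o["clock"],o["position"],"yaw",np.radians(np.degrees(2*np.arctan2(r[1],r[0]))%360),o["force"],o["ft_torque"],o["joint_efforts"][6],o["joints"][6],o["gripper_force"])
E
python3 st.py
```

```text
17.475 [0.5461 0.2245 0.1827] yaw 1.4452175497575217 [-0.4411 -1.403  -3.127 ] [-0.5789  0.1434  0.0582] -0.6289222463965416 -0.3611594772704866 50.0150728225708
```

>>> carry_out --increments '[0,0,0,0,0,-0.05,0,0,0,0,0,-0.05,0,0,0,0,0,-0.05,0,0,0,0,0,-0.05,0,0,0,0,0,-0.05,0,0,0,0,0,-0.05,0,0,0,0,0,-0.05,0,0,0,0,0,-0.05,0,0,0,0,0,0]'

```text
clock: 18.6
position: [0.5461, 0.2245, 0.1827]
ee_rot: [2.721, 1.569, -0.001]
force: [0.5, -1.0, -3.6]
width: 0.143
gripper_force: 50.0
```

```bash
python3 st.py
```

```text
18.6 [0.5461 0.2245 0.1827] yaw 1.0461789248370787 [ 0.5406 -1.021  -3.6396] [-0.6229  0.225   0.1493] -0.613835547119379 -0.7085679381842045 50.01791596412659
```

>>> carry_out --increments '[0,0,0,0,0,-0.04,0,0,0,0,0,-0.04,0,0,0,0,0,-0.04,0,0,0,0,0,-0.04,0,0,0,0,0,0]'

```text
clock: 19.23
position: [0.5461, 0.2247, 0.1828]
ee_rot: [2.839, 1.344, -0.001]
force: [-0.8, -1.4, -6.2]
width: 0.147
gripper_force: 50.0
```

```bash
python3 st.py
```

```text
19.225 [0.5461 0.2247 0.1828] yaw 0.8840390446925338 [-0.7758 -1.3815 -6.2103] [-0.6784  0.3395  0.115 ] -0.5328712798655033 -0.8482403037443513 50.01832187175751
```

>>> carry_out --increments '[0,0,0,0,0,-0.03,0,0,0,0,0,-0.03,0,0,0,0,0,-0.03,0,0,0,0,0,-0.03,0,0,0,0,0,0]'

```text
clock: 19.85
position: [0.5462, 0.2247, 0.1829]
ee_rot: [2.915, 1.171, -0.0]
force: [-0.5, -2.2, -7.0]
width: 0.148
gripper_force: 50.0
```

```bash
python3 st.py
```

```text
19.85 [0.5462 0.2247 0.1829] yaw 0.7641813085754421 [-0.5201 -2.1968 -7.0446] [-0.7265  0.3863  0.144 ] -0.437224879860878 -0.9509000478797824 50.0191730260849
```

>>> carry_out --increments '[0,0,-0.3,0,0,-0.03,0,0,0,0,0,-0.03,0,0,0,0,0,-0.03,0,0,0,0,0,0]'

```text
clock: 20.35
position: [0.5464, 0.2247, 0.1828]
ee_rot: [2.965, 1.039, 0.0]
force: [-1.1, -1.2, -4.5]
width: 0.148
gripper_force: 50.0
```

```bash
python3 st.py
```

```text
20.35 [0.5464 0.2247 0.1828] yaw 0.6740351128462788 [-1.1341 -1.2087 -4.512 ] [-0.7013  0.511   0.1265] -0.43683883734047413 -1.0274315227143676 50.02067148685455
```

>>> carry_out --increments '[0,0,0,0,0,-0.03,0,0,0,0,0,-0.03,0,0,0,0,0,-0.03,0,0,0,0,0,0]'

```text
clock: 20.85
position: [0.5464, 0.2247, 0.1827]
ee_rot: [3.008, 0.904, 0.0]
force: [-1.5, -1.4, -3.7]
width: 0.151
gripper_force: 50.0
```

```bash
python3 st.py
```

```text
20.85 [0.5464 0.2247 0.1827] yaw 0.584094070290822 [-1.5276 -1.4414 -3.7296] [-0.7645  0.5482  0.1188] -0.43514667078852654 -1.1037908982845936 50.023282170295715
```

>>> carry_out --increments '[0,0,0,0,0,-0.03,0,0,0,0,0,-0.03,0,0,0,0,0,-0.03,0,0,0,0,0,0]'

```text
clock: 21.35
position: [0.5464, 0.2247, 0.1827]
ee_rot: [3.046, 0.768, 0.0]
force: [-1.3, -1.8, -2.3]
width: 0.148
gripper_force: 50.0
```

```bash
python3 st.py
```

```text
21.35 [0.5464 0.2247 0.1827] yaw 0.49412673754749126 [-1.3344 -1.7773 -2.2935] [-0.7718  0.5846  0.1   ] -0.42811120860278606 -1.1799063225504063 50.02613425254822
```

>>> carry_out --increments '[0,0,0,0,0,-0.03,0,0,0,0,0,-0.03,0,0,0,0,0,-0.03,0,0,0,0,0,0]'

```text
clock: 21.85
position: [0.5464, 0.2247, 0.1827]
ee_rot: [3.078, 0.63, 0.0]
force: [-0.1, -0.4, -1.6]
width: 0.143
gripper_force: 50.0
```

```bash
python3 st.py
```

```text
21.85 [0.5464 0.2247 0.1827] yaw 0.40413609262915917 [-0.1259 -0.4007 -1.5595] [-0.7821  0.593   0.1407] -0.425714822486043 -1.2556172372664391 50.0302129983902
```

>>> carry_out --increments '[0,0,0,0,0,-0.03,0,0,0,0,0,-0.03,0,0,0,0,0,-0.03,0,0,0,0,0,0]'

```text
clock: 22.35
position: [0.5463, 0.2247, 0.1827]
ee_rot: [3.103, 0.492, 0.0]
force: [-0.9, -1.8, -0.3]
width: 0.151
gripper_force: 50.1
```

```bash
python3 st.py
```

```text
22.35 [0.5463 0.2247 0.1827] yaw 0.3143494638153543 [-0.9043 -1.7625 -0.2943] [-0.7897  0.586   0.3932] -0.6160793825984001 -1.3309622615275312 50.124549865722656
```

>>> carry_out --increments '[0,0,0,0,0,-0.025,0,0,0,0,0,-0.025,0,0,0,0,0,0,0,0,0,0,0,0]'

```text
clock: 22.85
position: [0.5463, 0.2247, 0.1827]
ee_rot: [3.114, 0.415, 0.0]
force: [-1.0, -2.3, -1.4]
width: 0.147
gripper_force: 50.2
```

```bash
python3 st.py; python3 st.py
```

```text
22.85 [0.5463 0.2247 0.1827] yaw 0.264956686178294 [-0.9674 -2.2736 -1.4104] [-0.7444  0.6458  0.503 ] -0.49443483352661133 -1.3721118750893317 50.24679958820343
22.85 [0.5463 0.2247 0.1827] yaw 0.264956686178294 [-0.9674 -2.2736 -1.4104] [-0.7444  0.6458  0.503 ] -0.49443483352661133 -1.3721118750893317 50.24679958820343
```

>>> carry_out --increments '[0,0,0,0,0,0.04,0,0,0,0,0,0.04,0,0,0,0,0,0.04,0,0,0,0,0,0.03,0,0,0,0,0,0]'

```text
clock: 23.48
position: [0.5463, 0.2246, 0.1827]
ee_rot: [-3.074, -0.647, -0.0]
force: [-1.9, -2.1, 0.5]
width: 0.147
gripper_force: 50.0
```

```bash
python3 st.py
```

```text
23.475 [0.5463 0.2246 0.1827] yaw 0.41492033036477427 [-1.9336 -2.0604  0.5017] [-0.714   0.5737 -0.0315] 0.29532224871218204 -1.2464754392481885 50.01060605049133
```

>>> carry_out --increments '[0,0,2,0,0,0,0,0,3,0,0,0,0,0,4,0,0,0,0,0,5,0,0,0,0,0,5,0,0,0,0,0,5,0,0,0,0,0,0,0,0,0]'

```text
clock: 24.35
position: [0.5467, 0.2249, 0.2073]
ee_rot: [-3.074, -0.647, -0.002]
force: [-0.9, -0.9, -2.0]
width: 0.146
gripper_force: 50.0
```

```bash
python3 st.py
```

```text
24.35 [0.5467 0.2249 0.2073] yaw 0.4148047503410323 [-0.8744 -0.9467 -1.9878] [-0.3712  0.438   0.0134] -0.04852027050219476 -1.2651505245516044 49.99846637248993
```

>>> carry_out --increments '[0,0,8,0,0,0,0,0,10,0,0,0,0,0,10,0,0,0,0,0,10,0,0,0,0,0,10,0,0,0,0,0,10,0,0,0,0,0,10,0,0,0,0,0,10,0,0,0,0,0,10,0,0,0,0,0,8,0,0,0,0,0,0,0,0,0]'

```text
clock: 25.72
position: [0.5467, 0.2247, 0.3033]
ee_rot: [-3.074, -0.647, -0.002]
force: [-0.3, -0.7, -3.2]
width: 0.148
gripper_force: 50.0
```

```bash
python3 st.py; python3 - <<'E'
from h import *
cv2.imwrite("pics/w4.png",vision.get_image("wrist")[:,:,::-1]);cv2.imwrite("pics/s4.png",vision.get_image("scene")[:,:,::-1])
E
```

```text
25.725 [0.5467 0.2247 0.3033] yaw 0.41468320025961053 [-0.3115 -0.6647 -3.2409] [-0.0828  0.146   0.0406] -0.046852746745571494 -1.3245669422364956 49.99488115310669
```

>>> carry_out --increments '[3.4,-26.6,0,0,0,0.0112,3.4,-26.6,0,0,0,0.0112,3.4,-26.6,0,0,0,0.0112,3.4,-26.6,0,0,0,0.0112,3.4,-26.6,0,0,0,0.0112,3.4,-26.6,0,0,0,0.0112,3.4,-26.6,0,0,0,0.0112,3.4,-26.6,0,0,0,0.0112,3.4,-26.6,0,0,0,0.0112,3.4,-26.6,0,0,0,0.0112,3.4,-26.6,0,0,0,0.0112,3.4,-26.6,0,0,0,0.0112,3.4,-26.6,0,0,0,0.0112,3.4,-26.6,0,0,0,0.0112,3.4,-26.6,0,0,0,0.0112,3.4,-26.6,0,0,0,0.0112,0,0,0,0,0,0,0,0,0,0,0,0]'

```text
clock: 28.08
position: [0.6007, -0.2002, 0.3021]
ee_rot: [-3.003, -0.919, 0.001]
force: [-0.0, 0.7, -2.6]
width: 0.147
gripper_force: 50.0
```

```bash
python3 st.py
```

```text
28.075 [ 0.6007 -0.2002  0.3021] yaw 0.5940955719436705 [-0.0124  0.6879 -2.585 ] [-0.1011  0.0238  0.0068] 0.03267021384090185 -0.4066605531046967 49.99500095844269
```

>>> carry_out --increments '[0,-0.3,-12,0,0,0,0,0,-16,0,0,0,0,0,-16,0,0,0,0,0,-16,0,0,0,0,0,-16,0,0,0,0,0,-10,0,0,0,0,0,-5,0,0,0,0,0,0,0,0,0]'

```text
clock: 29.08
position: [0.6007, -0.2013, 0.2116]
ee_rot: [3.004, 0.919, -0.0]
force: [-0.4, -0.2, -3.0]
width: 0.144
gripper_force: 50.0
```

>>> carry_out --increments '[0,0,-4,0,0,0,0,0,-4,0,0,0,0,0,-4,0,0,0,0,0,-4,0,0,0,0,0,0,0,0,0]'

```text
clock: 29.7
position: [0.6005, -0.2011, 0.1952]
ee_rot: [-3.004, -0.919, 0.001]
force: [0.1, 0.5, -3.6]
width: 0.146
gripper_force: 50.0
```

>>> carry_out --increments '[0,0,-4,0,0,0,0,0,-5,0,0,0,0,0,-5,0,0,0,0,0,-5,0,0,0,0,0,-5,0,0,0,0,0,-4,0,0,0,0,0,-3,0,0,0,0,0,0,0,0,0]'

```text
clock: 30.7
position: [0.6006, -0.2012, 0.1644]
ee_rot: [-3.004, -0.919, 0.0]
force: [0.1, 0.3, -3.7]
width: 0.152
gripper_force: 50.0
```

>>> carry_out --increments '[0,0,-1,0,0,0,0,0,-1,0,0,0,0,0,-1,0,0,0,0,0,0,0,0,0]'

```text
clock: 31.2
position: [0.6007, -0.2012, 0.1616]
ee_rot: [-3.004, -0.919, 0.0]
force: [-0.0, -0.7, -3.3]
width: 0.143
gripper_force: 50.0
```

>>> carry_out --increments '[0,0,-0.7,0,0,0,0,0,-0.5,0,0,0,0,0,0,0,0,0]'

```text
clock: 31.58
position: [0.6007, -0.2012, 0.1605]
ee_rot: [3.004, 0.919, 0.0]
force: [0.3, 0.2, -2.3]
width: 0.144
gripper_force: 50.0
```

>>> carry_out --increments '[0,0,-0.4,0,0,0,0,0,0,0,0,0]'

```text
clock: 31.82
position: [0.601, -0.2013, 0.1605]
ee_rot: [3.004, 0.919, 0.001]
force: [-0.1, 0.9, 2.4]
width: 0.147
gripper_force: 50.0
```

>>> carry_out --increments '[0,0,0,0,0,0,0,0,0,0,0,0,0,0,0,0,0,0,0,0,0,0,0,0,0,0,0,0,0,0,0,0,0,0,0,0]' --grip 0

```text
clock: 32.58
position: [0.6007, -0.2012, 0.16]
ee_rot: [3.004, 0.919, -0.0]
force: [0.1, -0.6, -1.5]
width: 0.752
gripper_force: 0.0
```

>>> carry_out --increments '[0,0,10,0,0,0,0,0,20,0,0,0,0,0,25,0,0,0,0,0,30,0,0,0,0,0,30,0,0,0,-27,-9,15,0,0,0,-27,-9,15,0,0,0,-28,-10,15,0,0,0,-28,-10,5,0,0,0,0,0,0,0,0,0]'

```text
clock: 33.83
position: [0.4889, -0.2411, 0.3267]
ee_rot: [3.005, 0.914, 0.004]
force: [-0.8, -0.4, 1.0]
width: 0.998
gripper_force: 0.0
```

```bash
python3 st.py; python3 - <<'E'
from h import *
c=vision.calibration("wrist");w=vision.get_image("wrist")[:,:,::-1];w4=cv2.imread("pics/w4.png");s=vision.get_image("scene")[:,:,::-1]
print(proj(c,[.6008,-.1994,.198]),proj(c,[.6015,-.2003,.048]))
a=cv2.resize(w[0:140,230:420],(570,420));b=s[140:250,170:280]
J=np.zeros((420,790,3),np.uint8);J[:,:570]=a;J[:220,570:]=cv2.resize(b,(220,220))
cv2.imwrite("pics/j5.png",J)
E
```

```text
33.825 [ 0.4889 -0.2411  0.3267] yaw 0.5902174782106888 [-0.8474 -0.4279  1.0295] [-0.0846  0.1416 -0.0081] 0.09288350120186806 -0.35814233281971786 0.0
[316.7691  41.5937] [305.6048  59.0374]
```

View pics/j5.png

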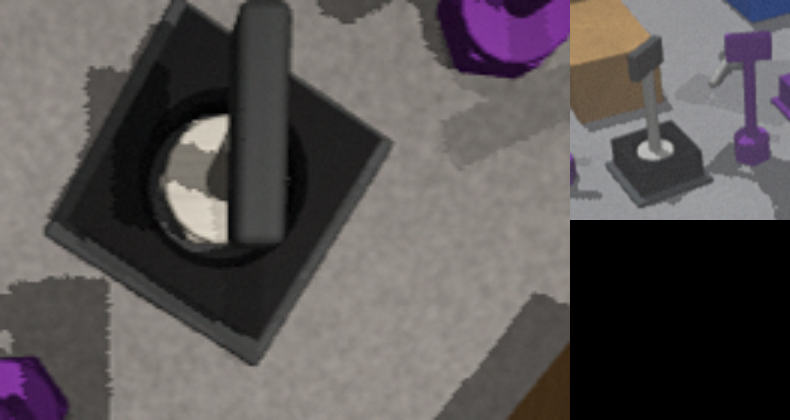

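The spanner stands upright in its stand and is released, with nothing around it moved. The nut came up against its stop at about 0.5 N m, and the socket was drawn off with no torque on it.

```bash
python3 -c "
from cell import arm
print(arm.sign_off())"
```

```text
the job is handed in; nothing more can be done
None
```

I turned the nut clockwise until it came up tight against its stop (about 0.5 N m), put the spanner back upright in its stand, let go and handed the job in at about 34 s; the hand-in gave no verdict.

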